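# Pack a plaster test core down the sample tube

## Task

Plaster test cores travel in a sprung sample tube and must sit solidly on its floor, because any gap lets them knock and chip. Start the loose narrow core upright in the mouth of the tube, then take the tamping rod from its wooden stand and push the core down with the rod until it and the core already hanging part-way down the tube are packed tight on the floor, finishing with a firm, steady push of about 20 N; plaster is brittle, so never press with more than 35 N. Then stand the rod upright in its stand again and leave everything else where it was.

Things in the scene. Friction and masses are not known exactly. Their poses are not given: they have to be found in the camera images.
- core_new: The loose core to be packed: a white plaster cylinder, diameter 28 mm, height 36 mm, edges bevelled 2 mm, about 45 g, standing upright on the worktop near a wider core. Origin at the centre of its underside, z up its axis. 25 N of grip is plenty.
- core_low: A core like core_new (28 x 36 mm) inside the tube, hanging in the sprung leaves 12 to 22 mm above the floor. Origin at the centre of its underside, z up. The floor is an adjustable clamped pad whose level is unknown and must be found by feel: two packed cores end with their top 25 to 50 mm below the rim, where the push rises by some 15 N per mm; come to it at under 10 mm/s.
- core_wide: A wider plaster core (diameter 41 mm, height 36 mm) that does not fit the tube, standing upright on the worktop; leave it alone. Origin at the centre of its underside.
- sample_tube: Upright aluminium tube fixed to the worktop on a round dark steel foot (diameter 112 mm, 13 mm thick). Origin on the tube's axis at worktop level; z up. Rim 145 mm above the worktop, outside diameter 38 mm (45 mm at the collar, the top 10 mm), bore 30.4 mm. Inside, on the tube's own +x side, three sprung steel leaves 12 mm wide, one below the other, press cores against the far wall.
- tube_mouth (a point): Centre of the tube's mouth, on the axis, level with the rim; axes as the tube's. The leaves leave 26 mm of the bore free and yield to a core, which then sits 1.2 mm off the axis towards the tube's -x. The upper leaf is bevelled from 6 to 15 mm below the rim. A core pressed in 15 mm stays up by itself (4 N); pushing cores along takes 1 to 9 N, uneven from leaf to leaf.
- tamper: The tamping rod, 135 mm long, 140 g, standing upright in the stand. Origin at the centre of the underside of its foot, z up along the rod. From the bottom: steel foot of 20 mm diameter (0 to 12 mm), steel shaft of 13 mm diameter, round brass collar of 34 mm diameter at 80 to 85 mm, above it a wooden handle 22 x 22 mm square (85 to 135 mm), its flat sides across the rod's own x and y.
- tamper_grip (a point): Middle of the tamping rod's square handle, 110 mm above the underside of its foot, on the rod's axis. Axes as the rod's.  A firm grip (45 N) keeps the rod from slipping or swinging while pushing.
- stand_hole (a point): Centre of the mouth of the blind hole in the rod's stand, a wooden block 85 x 85 x 40 mm fixed to the worktop. The hole has a diameter of 23.5 mm, a bevelled edge, and its bottom lies 28 mm below this point, which is 40 mm above the worktop.
- wood_wedge: Bystander: brown wooden wedge, 55 x 46 x 22 mm, lying on the worktop.
- sanding_block: Bystander: dark sanding block, 53 x 87 x 28 mm, lying on the worktop.
Things that resemble listed ones, but are neither listed nor needed, are in the scene too. What is meant by the tamper is not blue, and is the smaller of those in its own colour.

How it is judged:
On the way, in this order (a step that is already met when the one before it is completed fails the run):
1. the narrow core stands started in the tube's mouth: its underside at least 8 mm below the rim, within 6 mm of the axis, at most 0.15 rad off upright, let go by the fingers (horizontal distance between core_new and tube_mouth below 0.006 m and z of core_new in the frame of tube_mouth below -0.008 m and angle between core_new's own z axis and vertical below 0.15 rad and contact force between the fingers and core_new below 0.2 N), for 0.2 s.
2. the rod presses the new core with at least 14 N for 0.3 s while both cores stand still, touch one another (origins within 37.5 mm), and the lower core has been driven down at least 8 mm (contact force between tamper and core_new above 14 N and linear speed of each of core_new, core_low below 0.003 m/s and distance between core_new and core_low below 0.0375 m and distance of core_low from where it was at the start of the episode above 0.008 m), for 0.3 s.
At the end, for the whole second after the job is handed in: Both narrow cores are in the tube, within 0.08 rad of upright and 4 mm of its axis, touching (origins under 37.8 mm apart), the upper underside 58 mm or more below the rim, the lower core 8 mm or more below its start; the rod rests in its hole, 20 mm deep, within 5 mm and 0.15 rad (distance between core_new and core_low below 0.0378 m and horizontal distance between each of core_new, core_low and tube_mouth below 0.004 m and z of core_new in the frame of tube_mouth below -0.058 m and distance of core_low from where it was at the start of the episode above 0.008 m and angle between each of core_new, core_low's own z axis and vertical below 0.08 rad and horizontal distance between tamper and stand_hole below 0.005 m and z of tamper in the frame of stand_hole below -0.02 m and angle between tamper's own z axis and vertical below 0.15 rad and linear speed of tamper below 0.02 m/s and linear speed of core_new below 0.01 m/s).
It fails at once if a core in the tube is pressed by the rod with more than 35 N (contact force between tamper and core_new above 35 N).
It fails at once if the wider core, the wedge or the sanding block is moved more than 20 mm (distance of any of core_wide, wood_wedge, sanding_block from where it was at the start of the episode above 0.02 m).
It also fails if it takes over 72 s, if anything falls off the work surface, if the arm or the gripper's body presses on something with over 40 N, if the wrist force passes 120 N, or if a joint passes its speed limit or range.

## Robot

A 6-joint arm with a two-finger parallel gripper is mounted at the origin on a cart in front of the work surface, level with it; the furniture and walls round the work are solid. World frame = base frame: x ahead of the robot, y to its left, z up, the work surface at z = 0. Lengths are in m, angles in rad, forces in N, time in s.
With the tool pointing down it reaches from about 0.3 to 0.95 m from the base axis. Payload 3.1 kg.
Tool frame: the origin (TCP) lies between the finger pads; the fingertips stand 22 mm ahead of it and the grasp point (between the pads) lies 3 mm ahead of it; z points along the fingers, y is the line along which they close (so a half turn about z gives the same grasp; the last joint's range is limited). The gripper opens to 85 mm and grips with 20 to 120 N. Pads are 22 mm wide; open, the fingers measure 114 mm over their backs; the gripper's body (76 mm by 85 mm) begins 54 mm behind the grasp point. The pads swing forward as they close: fully open they stand 13 mm farther back than shut.
Start: joints at [1.277, 0.308, 1.634, -0, 1.2, -0.07], TCP at [0.139, 0.609, 0.253] pointing down, gripper open.
Joint ranges: [-3.06, 3.06], [-0.79, 1.96], [0.05, 2.63], [-1.19, 4.34], [0.05, 2.64], [-2.94, 2.94]. Speed limits (rad/s): [2.79, 2.79, 3.14, 3.14, 3.14, 3.14].

## Interface

Orientations are given as a unit quaternion [w, x, y, z].
In Python, from rig import monitor, vision, r gives the robot as it stands. The module is installed in compiled form; this text tells all that it offers.
- The arm moves only by the tool arm_command, never from a script. Its argument "steps" is a list of rows, each a list of 7 numbers: the shift along the tool's x, y, z in mm, then the turn, a rotation vector about the tool's x, y, z in rad, then the finger opening in mm, from 0 to 85.4. In form: [[x, y, z, wx, wy, wz, gripper], ...]. A call has exactly 10 rows; each row shifts and turns the commanded pose from where the row before left it, along the tool's axes as they then stand; what a row does not reach is not made up. A row lasts 1/12 s, in which the tool goes at most 41.7 mm and 7.16 degrees, less where a joint would pass 70% of its speed; a pose out of reach is approached as far as the arm can. A call with a gripper value outside its range is refused whole. The fingers move at their own pace and stop on an object; "newtons" is the grip in N (left out, the last holds). Time passes only in rows, so rows that do not move let the fingers close, or fill a call up. It gives the time, the measured TCP pose, the force, the opening and the grip force at its end, in the units of the state.
- monitor.get_state(): the state, without advancing time (a new reading comes with each control period).
- vision.read_camera(name): name is "scene" or "top"; returns a dict with "img" (400x640x3 uint8, blue, green, red), "fov_y" (degrees; the focal length in pixels is half the picture's height over the tangent of half this angle, whatever the lens; pixels are square), "cx", "cy" (the principal point, pixels), "R" (3x3) and "t" (3): a world point X has camera coordinates R X + t. Camera axes: x right, y down, z forward; pixel columns grow to the right and rows downward; lengths in m; the calibration is good to about 2 mm. A picture is of the moment at which its call begins. There is no depth.
- r.finish_job(): hands the job in; it is judged then, once.
The state is a dict: "time": time; "joint_pos": joint angles; "joint_velocities": joint speeds; "joint_torque": joint torques, N m; "position": TCP position; "tcp_rot": TCP orientation; "force": force on the tool from outside, world axes, zero at the start; "wrist_torque": the same for the moment, N m; "finger_gap": finger opening in m; "grip_force": force on a finger pad.
Only numpy, scipy, OpenCV 4.12 (cv2) and the standard library are available. Lean on these libraries where they do the work, as an engineer would, in place of code of your own. Each camera call takes 0.05 s, during which the arm holds its last target. There are 200 camera calls.

## Working session

There is one attempt and no reset: what is moved stays moved. The work goes in short steps, Python scripts to look and compute and a tool call to move; the robot and the scene stay as the last step left them, time stands still between calls to the robot, and variables do not carry over. Pictures are saved under pics/ and viewed, at most 11 in all, crops included, and the job is handed in when it is done.

Besides the shell and the picture viewer there is one more tool, called by a JSON object that holds its "api" and its "payload". arm_command: Moves the arm, as the interface text tells. Its arguments: {"type":"object","properties":{"steps":{"type":"array"},"newtons":{"type":"number"}},"required":["steps"]}

```bash
mkdir -p pics; cat > h.py <<'E'
import numpy as np, cv2
from rig import monitor, vision, r
def cam(n):
    c=vision.read_camera(n); h=c['img'].shape[0]
    c['f']=h/2/np.tan(np.radians(c['fov_y'])/2); c['R']=np.array(c['R']);c['t']=np.array(c['t']); return c
def ray(c,u,v):
    d=c['R'].T@np.array([(u-c['cx'])/c['f'],(v-c['cy'])/c['f'],1]); return -c['R'].T@c['t'],d/np.linalg.norm(d)
def plane(c,u,v,z):
    o,d=ray(c,u,v); return o+d*(z-o[2])/d[2]
def tri(c1,p1,c2,p2):
    o1,d1=ray(c1,*p1);o2,d2=ray(c2,*p2)
    s=np.linalg.lstsq(np.c_[d1,-d2],o2-o1,rcond=None)[0]
    a=o1+d1*s[0];b=o2+d2*s[1]; return (a+b)/2,np.linalg.norm(a-b)
def proj(c,X):
    p=c['R']@np.array(X)+c['t']; return p[:2]/p[2]*c['f']+[c['cx'],c['cy']]
E
python3 - <<'E'
from h import *
s=monitor.get_state(); print({k:np.round(v,3).tolist() for k,v in s.items()})
for n in('scene','top'):
    c=cam(n); cv2.imwrite(f'pics/{n}0.png',c['img']); print(n,c['f'],c['cx'],c['cy'],np.round(-c['R'].T@c['t'],3),np.round(c['R'],3).tolist())
E
```

```text
{'time': 0.0, 'joint_pos': [1.277, 0.309, 1.635, 0.0, 1.2, -0.07], 'joint_velocities': [-0.0, 0.003, -0.0, -0.001, -0.001, 0.001], 'joint_torque': [0.001, -41.525, -27.666, -0.0, 0.01, 0.0], 'position': [0.138, 0.609, 0.252], 'tcp_rot': [-0.0, 0.112, 0.994, -0.001], 'force': [-1.258, -0.365, 0.159], 'wrist_torque': [-0.004, 0.008, -0.001], 'grip_force': 0.0, 'finger_gap': 0.086}
scene 514.9578785432633 318.8073706718317 196.66081180361627 [0.098 0.712 1.152] [[-0.872, -0.49, 0.003], [-0.387, 0.685, -0.617], [0.3, -0.539, -0.787]]
top 520.7850591805203 320.7559439558977 196.77638022143822 [0.233 0.004 1.698] [[0.01, -1.0, 0.003], [-0.986, -0.011, -0.169], [0.169, -0.002, -0.986]]
```

View pics/scene0.png

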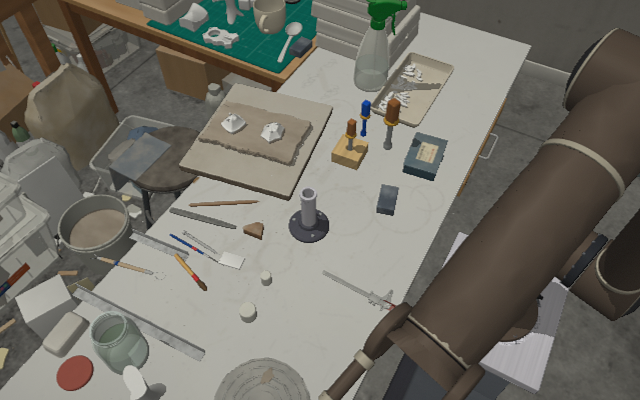

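View pics/top0.png

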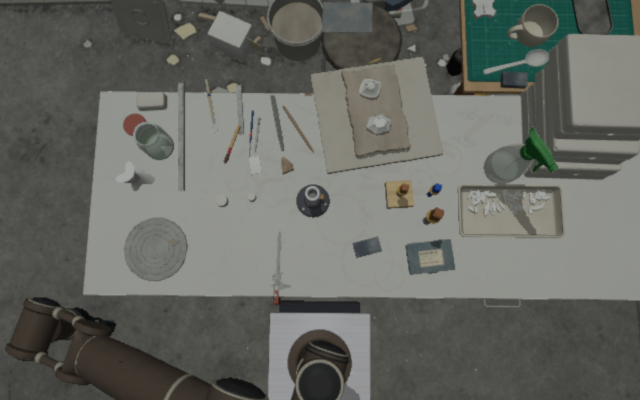

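Scene: narrow core at (266,278), wide core (247,312), tube mouth (308,193). The rods are a small brown one in the stand at (350,130), a blue one at (365,115) and a large brown one at (392,115). In the top view: narrow core (251,197), wide core (222,201), tube (313,193), stand (400,194). I choose the small brown rod in the wooden stand and the smaller white core, and check both in a close crop.

```bash
python3 - <<'E'
from h import *
s=cv2.imread('pics/scene0.png');t=cv2.imread('pics/top0.png')
def crop(im,u,v,w,h,k): return cv2.resize(im[v:v+h,u:u+w],None,fx=k,fy=k,interpolation=cv2.INTER_CUBIC)
a=crop(s,320,90,80,80,5);b=crop(t,380,165,80,80,5)
c=np.hstack([crop(s,232,262,50,66,3),crop(s,285,180,50,66,3),np.zeros((198,100,3),np.uint8),crop(t,210,180,60,40,3),np.zeros((0,0,3),np.uint8) if 0 else crop(t,293,173,40,40,3)][0:2]+[])
d=np.hstack([crop(t,205,180,60,40,4),crop(t,293,173,40,40,4)])
bot=np.zeros((200,800,3),np.uint8);bot[:198,:300]=c;bot[:160,320:720]=d
cv2.imwrite('pics/crop1.png',np.vstack([np.hstack([a,b]),bot]))
S=cam('scene');T=cam('top')
def blobs(c,name,lo,hi,roi,minA=15):
    hsv=cv2.cvtColor(c['img'],cv2.COLOR_BGR2HSV);u,v,w,h=roi
    m=cv2.inRange(hsv,lo,hi)[v:v+h,u:u+w]
    n,l,st,ce=cv2.connectedComponentsWithStats(m)
    for i in range(1,n):
        if st[i,4]>=minA: print(name,st[i]+[u,v,0,0,0],np.round(ce[i]+[u,v],1))
for p in [(S,266,276),(S,258,290),(S,308,191),(S,350,123),(S,350,135),(S,340,155),(T,251,197),(T,240,197),(T,404,188),(T,392,200),(T,313,190)]:
    print(p[1:],cv2.cvtColor(p[0]['img'],cv2.COLOR_BGR2HSV)[p[2],p[1]])
for nm,c,u,v in[('core',S,266,283),('wide',S,247,316),('tube foot',S,309,228),('core',T,251,198),('wide',T,222,202),('foot',T,313,201),('stand',T,400,194),('stand',S,350,155)]:
    print(nm,plane(c,u,v,0).round(3))
E
```

```text
(266, 276) [ 30  19 185]
(258, 290) [ 27  13 176]
(308, 191) [135   5 100]
(350, 123) [ 13 162 140]
(350, 135) [ 13 154  88]
(340, 155) [ 19 107 162]
(251, 197) [ 37  15 155]
(240, 197) [ 36   9 147]
(404, 188) [ 13 142 117]
(392, 200) [ 21  82 149]
(313, 190) [60  4 58]
core [0.519 0.228 0.   ]
wide [0.51  0.326 0.   ]
tube foot [0.508 0.03  0.   ]
core [0.518 0.232 0.   ]
wide [0.503 0.327 0.   ]
foot [0.51  0.027 0.   ]
stand [ 0.537 -0.261  0.   ]
stand [ 0.534 -0.264  0.   ]
```

View pics/crop1.png

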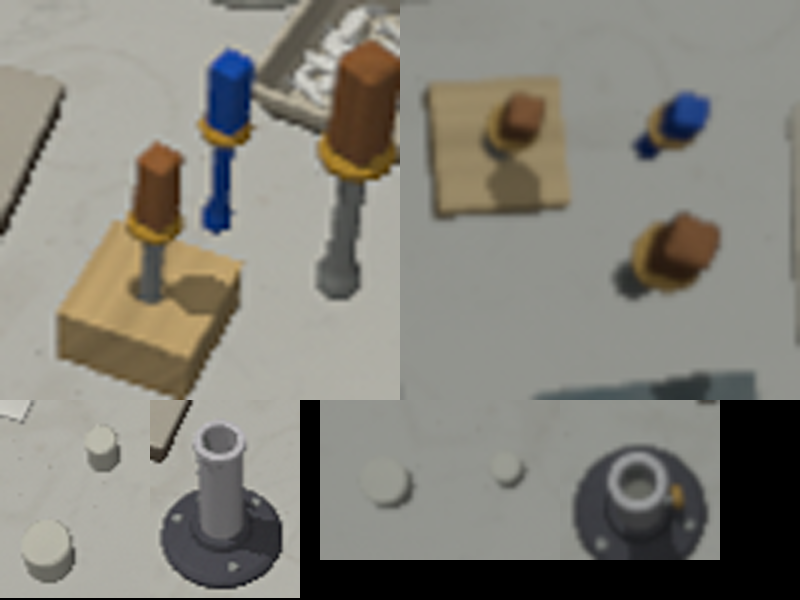

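The crop confirms the choice: the small brown rod stands in the wooden block, and the narrow core is the smaller of the two white ones. Next I measure.

```bash
cat > m.py <<'E'
from h import *
def avg(n,k=4):
    cs=[cam(n) for _ in range(k)]; c=cs[0]; c['img']=np.mean([x['img'] for x in cs],0).astype(np.uint8); return c
def seg(c,roi,fn,k=8,minA=20):
    u,v,w,h=roi; im=cv2.resize(c['img'][v:v+h,u:u+w],None,fx=k,fy=k,interpolation=cv2.INTER_CUBIC)
    m=fn(im).astype(np.uint8)*255
    m=cv2.morphologyEx(m,cv2.MORPH_OPEN,np.ones((5,5)))
    cn=max(cv2.findContours(m,cv2.RETR_EXTERNAL,cv2.CHAIN_APPROX_NONE)[0],key=cv2.contourArea)
    cv2.drawContours(im,[cn],-1,(0,0,255),1)
    f=lambda p:(np.array(p)+.5)/k-.5+[u,v]
    return cn,f,im
E
python3 - <<'E'
from m import *
S=avg('scene',3);T=avg('top',3)
gray=lambda im:cv2.cvtColor(im,cv2.COLOR_BGR2GRAY).astype(float)
hsv=lambda im:cv2.cvtColor(im,cv2.COLOR_BGR2HSV).astype(int)
def bright(im):
    g=gray(im); return g>np.median(g)+ (np.percentile(g,99)-np.median(g))*.5
def lighttop(im):
    h=hsv(im); o=(h[...,0]<18)&(h[...,1]>120); v=h[...,2]; t=np.percentile(v[o],90)*.82; return o&(v>t)
def rim(im):
    g=gray(im); return g>0.72*np.percentile(g,99)
out=[];res={}
for nm,rs,rt,fn in [('core',(254,264,24,26),(243,188,18,18),bright),('rim',(298,184,22,18),(302,183,22,18),rim),('handle',(342,116,16,16),(396,180,16,16),lighttop)]:
    P=[]
    for tag,c,roi in(('s',S,rs),('t',T,rt)):
        cn,f,im=seg(c,roi,fn)
        (e,ax,an)=cv2.fitEllipse(cn) if nm!='handle' else cv2.minAreaRect(cn)
        e=f(e); P.append(e); print(nm,tag,e.round(2),np.round(np.array(ax)/8,2),round(an,1)); out.append(cv2.resize(im,(200,200)))
        if nm=='handle': 
            q=f(cv2.boxPoints(cv2.minAreaRect(cn))); W=np.array([plane(c,*p,.147) for p in q]); d=np.diff(W,axis=0); print('  edges yaw',np.degrees(np.arctan2(d[:,1],d[:,0])).round(1),np.linalg.norm(d,axis=1).round(4))
    X,g=tri(S,P[0],T,P[1]); print(nm,X.round(4),'gap',round(g,4), [plane(c,*p,{'core':.036,'rim':.145,'handle':.147}[nm]).round(4)[:2] for c,p in((S,P[0]),(T,P[1]))])
cv2.imwrite('pics/seg1.png',np.hstack([np.vstack(out[i:i+2]) for i in(0,2,4)]))
E
```

```text
core s [264.77 274.63] [7.65 8.69] 64.4
core t [250.53 195.57] [5.63 5.96] 150.0
core [0.5185 0.2281 0.042 ] gap 0.0003 [array([0.5207, 0.2254]), array([0.5197, 0.2289])]
rim s [308.3  191.97] [20.21 25.65] 88.6
rim t [311.93 192.81] [14.4  14.51] 149.3
rim [0.5094 0.0284 0.1543] gap 0.0007 [array([0.5129, 0.022 ]), array([0.5114, 0.0286])]
handle s [351.33 121.33] [6.52 5.34] 28.6
  edges yaw [-83.2 170.4  96.4] [0.0205 0.0201 0.0204]
handle t [404.74 186.74] [6.41 5.51] 9.5
  edges yaw [-10.2 -99.1 169.7] [0.0171 0.0194 0.0171]
handle [ 0.5323 -0.252   0.1503] gap 0.0003 [array([ 0.5339, -0.2551]), array([ 0.5328, -0.2526])]
```

View pics/seg1.png

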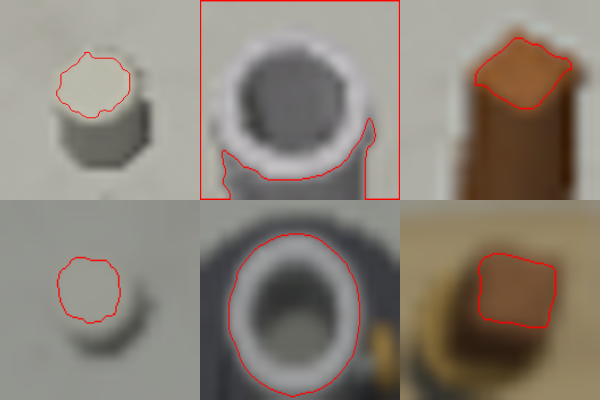

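The segments show the top-view rim (311.9,192.8) and the handle tops fitted well, but the scene rim and the core faces only partly. I refine those using the dark bore and hand-picked core centres, then work out the first move.

```bash
python3 - <<'E'
from m import *
S=avg('scene',2);T=avg('top',2)
gray=lambda im:cv2.cvtColor(im,cv2.COLOR_BGR2GRAY).astype(float)
cn,f,im=seg(S,(301,187,14,12),lambda im:gray(im)<(gray(im).max()+np.percentile(gray(im),20))/2)
e=cv2.fitEllipse(cn);es=f(e[0]);print('bore s',es,np.array(e[1])/8)
print('rim',tri(S,es,T,(311.93,192.81)),plane(S,*es,.145),plane(T,311.93,192.81,.145))
print('core',tri(S,(266,275.3),T,(251.6,196.7)),plane(S,266,275.3,.036),plane(T,251.6,196.7,.036))
def foot(im): return gray(im)<95
for nm,c,roi in(('s',S,(280,200,56,48)),('t',T,(290,178,46,44))):
    cn,f,im=seg(c,roi,foot); e=cv2.fitEllipse(cv2.convexHull(cn));p=f(e[0]);print('foot',nm,p,np.array(e[1])/8,plane(c,*p,.013))
def wood(im):
    h=cv2.cvtColor(im,cv2.COLOR_BGR2HSV).astype(int); return (h[...,1]>55)&(h[...,0]>9)&(h[...,0]<28)
cn,f,im=seg(T,(380,170,40,45),wood);q=f(cv2.boxPoints(cv2.minAreaRect(cn)));W=np.array([plane(T,*p,.04) for p in q]);d=np.diff(W,axis=0)
print('stand',W.mean(0),np.degrees(np.arctan2(d[:,1],d[:,0])),np.linalg.norm(d,axis=1))
from scipy.spatial.transform import Rotation as Ro
s=monitor.get_state();w=s['tcp_rot'];print(Ro.from_quat([*w[1:],w[0]]).as_matrix().round(3),s['position'])
E
```

```text
bore s [307.59224653 192.74105453] [ 9.61545753 12.12153912]
rim (array([0.51067388, 0.02863355, 0.15039794]), np.float64(0.0005319106581896956)) [0.51316459 0.02500611 0.145     ] [0.51138531 0.02863424 0.145     ]
core (array([0.51643671, 0.22548532, 0.03629154]), np.float64(0.0009371200951108958)) [0.51701326 0.22547286 0.036     ] [0.5160385  0.22535604 0.036     ]
foot s [308.96009445 222.31329346] [39.43737411 43.23312378] [0.51304487 0.02168039 0.013     ]
foot t [312.60843468 200.63329315] [32.96179962 33.39225388] [0.5090365  0.02813188 0.013     ]
stand [ 0.5305715  -0.25161585  0.04      ] [ -84.42675775 -176.32630081   95.51860352] [0.08809481 0.08931775 0.08730833]
[[-0.975  0.222  0.   ]
 [ 0.222  0.975  0.   ]
 [ 0.     0.    -1.   ]] [0.13873769 0.60943347 0.25332386]
```

{"api": "arm_command", "payload": {"steps": [[-15,-10,0,0,0,0,60],[-30,-19,0,0,0,0,60],[-30,-19,0,0,0,0,60],[-30,-19,0,0,0,0,60],[-30,-19,0,0,0,0,60],[-30,-19,0,0,0,0,60],[-30,-19,0,0,0,0,60],[-30,-19,0,0,0,0,60],[-30,-19,0,0,0,0,60],[-30,-19,0,0,0,0,60]], "newtons": 30}}

```text
time: 1.53
position: [0.3775, 0.3684, 0.2536]
tcp_rot: [0.0, 0.112, 0.994, 0.0]
force: [-0.4, 0.0, 0.2]
finger_gap: 0.0601
grip_force: 0.0
```

{"api": "arm_command", "payload": {"steps": [[-30,-19,0,0,0,0,60],[-30,-19,10,0,0,0,60],[-30,-19,20,0,0,0,60],[-30,-19,25,0,0,0,60],[-30,-19,25,0,0,0,60],[-19,-14,20,0,0,0,60],[0,0,20,0,0,0,60],[0,0,10,0,0,0,60],[0,0,0,0,0,0,60],[0,0,0,0,0,0,60]]}}

```text
time: 2.37
position: [0.5144, 0.2283, 0.1251]
tcp_rot: [-0.001, 0.111, 0.994, -0.0]
force: [0.6, 0.3, -0.3]
finger_gap: 0.0597
grip_force: 0.0
```

```bash
cat > go.py <<'E'
import sys
from m import *
from scipy.spatial.transform import Rotation as Ro
def to(X,yaw=None):
    s=monitor.get_state();w=s['tcp_rot'];R=Ro.from_quat([*w[1:],w[0]]).as_matrix()
    print('t',round(s['time'],2),'pos',s['position'].round(4) if hasattr(s['position'],'round') else np.round(s['position'],4),'F',np.round(s['force'],2),'gap',round(s['finger_gap'],4),'grip',round(s['grip_force'],1))
    print('tool y deg',np.degrees(np.arctan2(R[1,1],R[0,1])).round(2),'z',R[:,2].round(4),'move mm',(R.T@(np.array(X)-s['position'])*1000).round(1))
if __name__=='__main__': to([float(a) for a in sys.argv[1:4]])
E
python3 go.py .5165 .2254 .038; python3 -c "
from h import *
s=cam('scene')['img'][220:345,200:340];t=cam('top')['img'][140:240,200:340]
cv2.imwrite('pics/a1.png',np.vstack([cv2.resize(s,None,fx=3,fy=2.4*1.25),cv2.resize(t,(420,225))])[:600])"
```

```text
t 2.37 pos [0.5144 0.2283 0.1251] F [ 0.59  0.28 -0.31] gap 0.0597 grip 0.0
tool y deg 77.21 z [-1.3e-03 -3.0e-04 -1.0e+00] move mm [-2.8 -2.3 87.1]
```

View pics/a1.png

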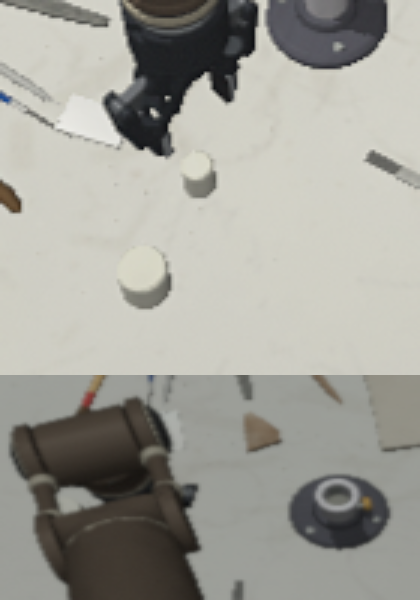

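The scene view shows the open fingers above the narrow core at about (266,278) and clear of the wide core. In the top view the arm hides it. I descend and grip.

{"api": "arm_command", "payload": {"steps": [[-2.8,-2.3,10,0,0,0,60],[0,0,18,0,0,0,60],[0,0,18,0,0,0,60],[0,0,18,0,0,0,60],[0,0,13,0,0,0,60],[0,0,7,0,0,0,60],[0,0,3,0,0,0,60],[0,0,0,0,0,0,60],[0,0,0,0,0,0,24],[0,0,0,0,0,0,24]], "newtons": 30}}

```text
time: 3.3
position: [0.5182, 0.2254, 0.0394]
tcp_rot: [0.001, 0.112, 0.994, 0.0]
force: [-0.9, 0.1, -0.2]
finger_gap: 0.0366
grip_force: 0.0
```

{"api": "arm_command", "payload": {"steps": [[0,0,0,0,0,0,24],[0,0,0,0,0,0,24],[0,0,0,0,0,0,24],[0,0,0,0,0,0,24],[0,0,0,0,0,0,24],[0,0,0,0,0,0,24],[0,0,0,0,0,0,24],[0,0,0,0,0,0,24],[0,0,0,0,0,0,24],[0,0,0,0,0,0,24]]}}

```text
time: 4.13
position: [0.5184, 0.2254, 0.0395]
tcp_rot: [0.001, 0.112, 0.994, 0.001]
force: [0.4, 0.8, 5.9]
finger_gap: 0.0266
grip_force: 30.1
```

```bash
python3 go.py .511 .0275 .203
```

```text
t 4.13 pos [0.5184 0.2254 0.0395] F [0.44 0.77 5.91] gap 0.0266 grip 30.1
tool y deg 77.18 z [ 2.3e-03  8.0e-04 -1.0e+00] move mm [ -37.1 -194.4 -163.6]
```

{"api": "arm_command", "payload": {"steps": [[0,0,-10,0,0,0,24],[0,0,-25,0,0,0,24],[0,0,-30,0,0,0,24],[0,0,-35,0,0,0,24],[0,0,-35,0,0,0,24],[-5,-20,-25,0,0,0,24],[-5,-30,-8,0,0,0,24],[-5,-30,0,0,0,0,24],[-5,-30,0,0,0,0,24],[-5,-30,0,0,0,0,24]]}}

```text
time: 4.97
position: [0.5098, 0.0818, 0.2069]
tcp_rot: [0.0, 0.111, 0.994, -0.0]
force: [0.7, -0.7, -1.4]
finger_gap: 0.0265
grip_force: 29.7
```

{"api": "arm_command", "payload": {"steps": [[-5,-25,0,0,0,0,24],[-5,-15,0,0,0,0,24],[-2,-10,0,0,0,0,24],[0,-4,0,0,0,0,24],[0,0,0,0,0,0,24],[0,0,0,0,0,0,24],[0,0,0,0,0,0,24],[0,0,0,0,0,0,24],[0,0,0,0,0,0,24],[0,0,0,0,0,0,24]]}}

```text
time: 5.8
position: [0.5102, 0.0283, 0.2063]
tcp_rot: [-0.0, 0.111, 0.994, 0.0]
force: [-0.4, -0.2, 0.3]
finger_gap: 0.0269
grip_force: 29.7
```

```bash
python3 go.py .511 .0275 .203; python3 -c "
from h import *
c=cam('scene');t=cam('top')
cv2.imwrite('pics/a2r.png',c['img'])
s=c['img'][150:230,270:350];u=t['img'][160:220,280:340]
cv2.imwrite('pics/a2.png',np.hstack([cv2.resize(s,(480,480),interpolation=2),cv2.resize(u,(300,480),interpolation=2)]))"
```

```text
t 5.8 pos [0.5102 0.0283 0.2063] F [-0.37 -0.25  0.32] gap 0.0269 grip 29.7
tool y deg 77.24 z [-2.e-04  1.e-04 -1.e+00] move mm [-0.9 -0.6  3.3]
```

View pics/a2.png

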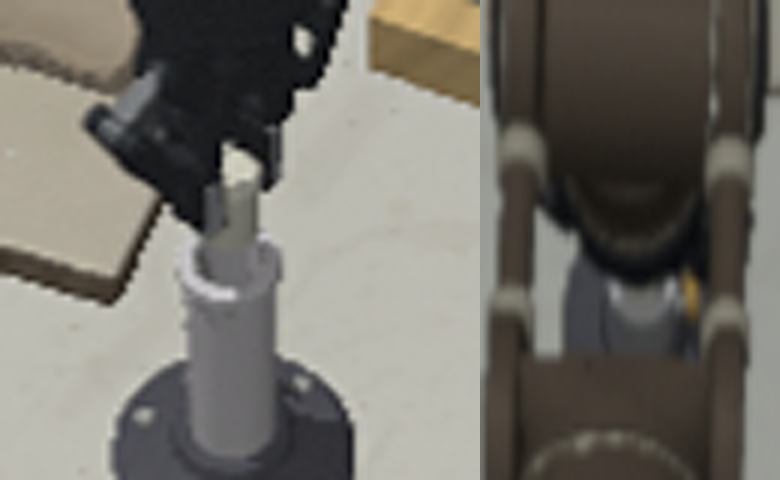

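The scene view shows the core held above the rim at crop (235,240), slightly left of the bore centre. In the top view the arm hides it. I measure the edge profiles.

```bash
python3 - <<'E'
from m import *
c=avg('scene',4);g=cv2.cvtColor(c['img'],cv2.COLOR_BGR2GRAY)
print('cols',list(range(298,322)))
for v in range(172,206): print(v,g[v,298:322].tolist())
th=np.linspace(0,2*np.pi,73)
def ext(x,y,rr,z):
    p=np.array([proj(c,(x+rr*np.cos(a),y+rr*np.sin(a),z)) for a in th]);return p.min(0).round(2),p.max(0).round(2)
for z in(.167,.176,.189,.203): print('pred core@tcp z',z,ext(.5102,.0283,.014,z))
for z in(.145,.135): print('pred collar',z,ext(.511,.0275,.0225,z))
print('pred bore',ext(.511,.0275,.0152,.145),'tube .06',ext(.511,.0275,.019,.06))
E
```

```text
cols [298, 299, 300, 301, 302, 303, 304, 305, 306, 307, 308, 309, 310, 311, 312, 313, 314, 315, 316, 317, 318, 319, 320, 321]
172 [29, 26, 29, 35, 32, 29, 28, 29, 25, 24, 25, 24, 26, 28, 28, 28, 32, 66, 63, 167, 188, 184, 185, 186]
173 [30, 28, 29, 32, 31, 29, 29, 28, 25, 38, 60, 42, 22, 26, 27, 27, 22, 58, 61, 166, 186, 184, 185, 184]
174 [40, 41, 41, 33, 30, 29, 28, 28, 18, 162, 139, 74, 32, 20, 24, 26, 24, 59, 61, 166, 187, 185, 184, 183]
175 [40, 42, 42, 41, 35, 28, 28, 26, 16, 144, 188, 196, 160, 89, 31, 23, 22, 55, 59, 164, 186, 182, 181, 181]
176 [34, 41, 42, 42, 38, 35, 29, 24, 15, 146, 193, 201, 198, 190, 122, 42, 21, 54, 59, 166, 187, 182, 180, 179]
177 [28, 35, 37, 35, 33, 34, 29, 23, 15, 176, 201, 198, 199, 202, 177, 96, 18, 53, 94, 172, 186, 182, 181, 179]
178 [26, 27, 28, 28, 27, 32, 28, 25, 24, 181, 203, 198, 199, 202, 184, 109, 32, 48, 97, 170, 185, 182, 180, 180]
179 [27, 26, 27, 26, 28, 31, 28, 22, 33, 144, 194, 202, 167, 192, 158, 88, 34, 46, 95, 168, 184, 180, 179, 180]
180 [26, 27, 25, 26, 26, 26, 24, 44, 59, 140, 196, 161, 124, 133, 126, 78, 25, 44, 157, 185, 18
[... 2885 characters left out ...]
69, 187, 186, 184, 182, 182]
205 [184, 185, 182, 138, 117, 117, 114, 110, 106, 106, 106, 105, 105, 104, 103, 99, 92, 102, 171, 187, 185, 184, 183, 183]
pred core@tcp z 0.167 (array([302.14, 184.16]), array([313.52, 193.  ]))
pred core@tcp z 0.176 (array([302.06, 181.83]), array([313.5, 190.7]))
pred core@tcp z 0.189 (array([301.93, 178.43]), array([313.47, 187.32]))
pred core@tcp z 0.203 (array([301.8 , 174.71]), array([313.44, 183.62]))
pred collar 0.145 (array([298.82, 186.77]), array([316.86, 200.9 ]))
pred collar 0.135 (array([298.94, 189.26]), array([316.86, 203.35]))
pred bore (array([301.75, 189.02]), array([313.93, 198.56])) tube .06 (array([301.06, 208.07]), array([315.54, 219.76]))
```

{"api": "arm_command", "payload": {"steps": [[-0.3,-1.7,2,0,0,0,24],[0,0,2.5,0,0,0,24],[0,0,2.5,0,0,0,24],[0,0,2.5,0,0,0,24],[0,0,2.5,0,0,0,24],[0,0,2.5,0,0,0,24],[0,0,2.5,0,0,0,24],[0,0,2,0,0,0,24],[0,0,1,0,0,0,24],[0,0,0,0,0,0,24]]}}

```text
time: 6.93
position: [0.5099, 0.026, 0.1859]
tcp_rot: [-0.0, 0.112, 0.994, -0.0]
force: [-0.6, 0.7, 0.6]
finger_gap: 0.0266
grip_force: 29.7
```

{"api": "arm_command", "payload": {"steps": [[0,0,0.5,0,0,0,24],[0,0,0.5,0,0,0,24],[0,0,0.5,0,0,0,24],[0,0,0.5,0,0,0,24],[0,0,0.5,0,0,0,24],[0,0,0.5,0,0,0,24],[0,0,0.5,0,0,0,24],[0,0,0.5,0,0,0,24],[0,0,0,0,0,0,24],[0,0,0,0,0,0,24]]}}

```text
time: 7.77
position: [0.5102, 0.026, 0.1823]
tcp_rot: [-0.0, 0.112, 0.994, -0.0]
force: [0.6, 0.7, -1.0]
finger_gap: 0.0266
grip_force: 29.7
```

```bash
python3 go.py .5101 .0266 .1695; python3 -c "
from h import *
print(np.round(monitor.get_state()['wrist_torque'],3))"
```

```text
t 7.77 pos [0.5102 0.026  0.1823] F [ 0.58  0.7  -1.02] gap 0.0266 grip 29.7
tool y deg 77.18 z [-1.e-04 -0.e+00 -1.e+00] move mm [ 0.2  0.6 12.8]
[-0.002  0.016 -0.01 ]
```

{"api": "arm_command", "payload": {"steps": [[0,0,0.5,0,0,0,24],[0,0,0.5,0,0,0,24],[0,0,0.5,0,0,0,24],[0,0,0.5,0,0,0,24],[0,0,0.5,0,0,0,24],[0,0,0.5,0,0,0,24],[0,0,0.5,0,0,0,24],[0,0,0.5,0,0,0,24],[0,0,0,0,0,0,24],[0,0,0,0,0,0,24]]}}

```text
time: 8.6
position: [0.5101, 0.026, 0.1783]
tcp_rot: [-0.0, 0.112, 0.994, -0.0]
force: [-0.4, -0.1, -0.2]
finger_gap: 0.0265
grip_force: 29.7
```

```bash
python3 go.py .5101 .0266 .1695; python3 -c "
from h import *
print(np.round(monitor.get_state()['wrist_torque'],3))"
```

```text
t 8.6 pos [0.5101 0.026  0.1783] F [-0.43 -0.07 -0.22] gap 0.0265 grip 29.7
tool y deg 77.18 z [-1.e-04  0.e+00 -1.e+00] move mm [0.2 0.6 8.8]
[ 0.006  0.028 -0.018]
```

{"api": "arm_command", "payload": {"steps": [[0,0,0.6,0,0,0,24],[0,0,0.6,0,0,0,24],[0,0,0.6,0,0,0,24],[0,0,0.6,0,0,0,24],[0,0,0.6,0,0,0,24],[0,0,0.6,0,0,0,24],[0,0,0.6,0,0,0,24],[0,0,0.6,0,0,0,24],[0,0,0,0,0,0,24],[0,0,0,0,0,0,24]]}}

```text
time: 9.43
position: [0.5102, 0.026, 0.1734]
tcp_rot: [-0.0, 0.112, 0.994, -0.0]
force: [0.2, -0.1, -0.5]
finger_gap: 0.0265
grip_force: 29.7
```

```bash
python3 go.py .5101 .0266 .1685; python3 -c "
from h import *
print(np.round(monitor.get_state()['wrist_torque'],3))"
```

```text
t 9.43 pos [0.5102 0.026  0.1734] F [ 0.24 -0.1  -0.51] gap 0.0265 grip 29.7
tool y deg 77.18 z [-1.e-04  0.e+00 -1.e+00] move mm [0.2 0.6 4.9]
[ 0.026 -0.027  0.007]
```

{"api": "arm_command", "payload": {"steps": [[0,0,0.6,0,0,0,24],[0,0,0.6,0,0,0,24],[0,0,0.6,0,0,0,24],[0,0,0.6,0,0,0,24],[0,0,0.6,0,0,0,24],[0,0,0.6,0,0,0,24],[0,0,0.6,0,0,0,24],[0,0,0.4,0,0,0,24],[0,0,0,0,0,0,24],[0,0,0,0,0,0,24]]}}

```text
time: 10.27
position: [0.5101, 0.026, 0.1689]
tcp_rot: [-0.0, 0.112, 0.994, -0.0]
force: [-2.3, 0.2, 2.1]
finger_gap: 0.0267
grip_force: 30.0
```

```bash
python3 go.py .5101 .0266 .1685; python3 -c "
from h import *
print(np.round(monitor.get_state()['wrist_torque'],3))
s=cam('scene')['img'][150:230,270:350]
cv2.imwrite('pics/a3.png',cv2.resize(s,(480,480),interpolation=2))"
```

```text
t 10.27 pos [0.5101 0.026  0.1689] F [-2.31  0.22  2.09] gap 0.0267 grip 30.0
tool y deg 77.18 z [-2.e-04 -0.e+00 -1.e+00] move mm [0.1 0.6 0.4]
[-0.036  0.295  0.003]
```

View pics/a3.png

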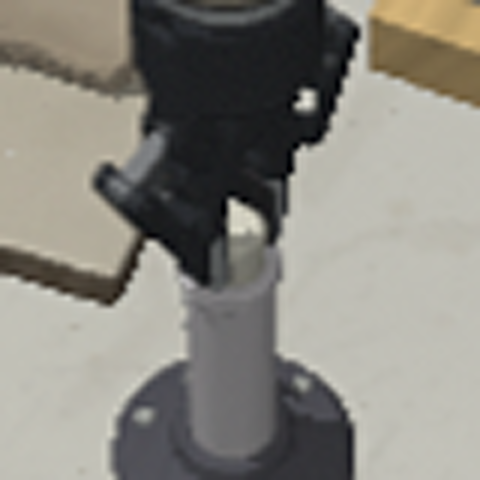

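The core is in the mouth at crop (240,270), with its top face visible between the fingers and the fingertips at the rim. The leaf pushes it towards -x. I go slightly deeper, ease to -x and release.

{"api": "arm_command", "payload": {"steps": [[0.4,0,0.5,0,0,0,24],[0.4,0,0.5,0,0,0,24],[0,0,0.3,0,0,0,24],[0,0,0,0,0,0,24],[0,0,0,0,0,0,24],[0,0,0,0,0,0,30],[0,0,0,0,0,0,34],[0,0,0,0,0,0,45],[0,0,0,0,0,0,60],[0,0,0,0,0,0,60]]}}

```text
time: 11.15
position: [0.5093, 0.0262, 0.1674]
tcp_rot: [-0.0, 0.112, 0.994, -0.0]
force: [0.3, 0.3, -0.1]
finger_gap: 0.0601
grip_force: 0.0
```

{"api": "arm_command", "payload": {"steps": [[0,0,0,0,0,0,60],[0,0,0,0,0,0,60],[0,0,0,0,0,0,60],[0,0,0,0,0,0,60],[0,0,-10,0,0,0,60],[0,0,-25,0,0,0,60],[0,0,-35,0,0,0,60],[0,0,-30,0,0,0,60],[0,0,-10,0,0,0,60],[0,0,0,0,0,0,60]]}}

```text
time: 11.98
position: [0.512, 0.0261, 0.2821]
tcp_rot: [0.004, 0.112, 0.994, 0.0]
force: [0.3, 0.5, -0.3]
finger_gap: 0.06
grip_force: 0.0
```

```bash
python3 go.py .5330 -.2535 .26; python3 -c "
from h import *
s=cam('scene')['img'][150:230,270:350]
cv2.imwrite('pics/a4.png',cv2.resize(s,(480,480),interpolation=2))"
```

```text
t 11.98 pos [0.512  0.0261 0.2821] F [ 0.29  0.53 -0.32] gap 0.06 grip 0.0
tool y deg 77.18 z [ 8.7e-03 -3.0e-04 -1.0e+00] move mm [ -82.3 -268.    22.4]
```

View pics/a4.png

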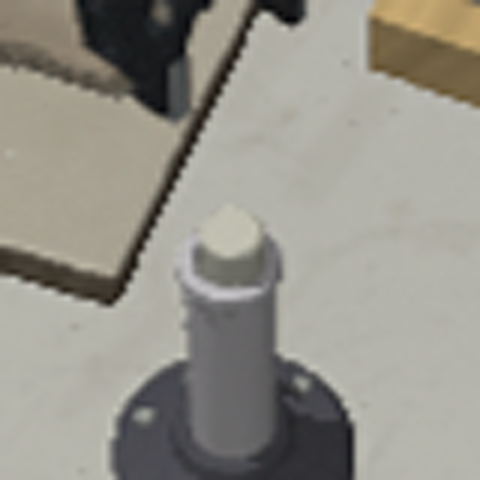

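The core stands upright in the mouth at crop (233,235), let go. Now to the rod.

{"api": "arm_command", "payload": {"steps": [[-6,-20,0,0,0,0,60],[-10,-33,0,0,0,0,60],[-10,-33,0,0,0,0,60],[-10,-33,0,0,0,0,60],[-10,-33,0,0,0,0,60],[-10,-33,0,0,0,0,60],[-10,-33,0,0,0,0,60],[-10,-33,0,0,0,0,60],[-5,-18,0,0,0,0,60],[0,0,0,0,0,0,60]]}}

```text
time: 12.87
position: [0.5272, -0.2575, 0.2746]
tcp_rot: [-0.002, 0.114, 0.994, -0.0]
force: [-0.3, 0.1, 0.3]
finger_gap: 0.06
grip_force: 0.0
```

{"api": "arm_command", "payload": {"steps": [[0,0,10,0,0,-0.05,60],[0,0,20,0,0,0,60],[0,0,30,0,0,0,60],[0,0,20,0,0,0,60],[0,0,5,0,0,0,60],[0,0,0,0,0,0,60],[0,0,0,0,0,0,60],[0,0,0,0,0,0,60],[0,0,0,0,0,0,60],[0,0,0,0,0,0,60]]}}

```text
time: 13.7
position: [0.5296, -0.2546, 0.1943]
tcp_rot: [0.001, 0.087, 0.996, -0.001]
force: [0.2, -0.4, -0.8]
finger_gap: 0.0602
grip_force: 0.0
```

```bash
python3 go.py .5312 -.2542 .125; python3 -c "
from h import *
s=cam('scene');t=cam('top')
cv2.imwrite('pics/a5.png',np.hstack([cv2.resize(s['img'][90:170,310:390],(400,400),interpolation=2),cv2.resize(t['img'][150:230,360:440],(400,400),interpolation=2)]))"
```

```text
t 13.7 pos [ 0.5296 -0.2546  0.1943] F [ 0.16 -0.38 -0.8 ] gap 0.0602 grip 0.0
tool y deg 80.05 z [ 0.0027 -0.0015 -1.    ] move mm [-1.3  0.7 69.3]
```

View pics/a5.png

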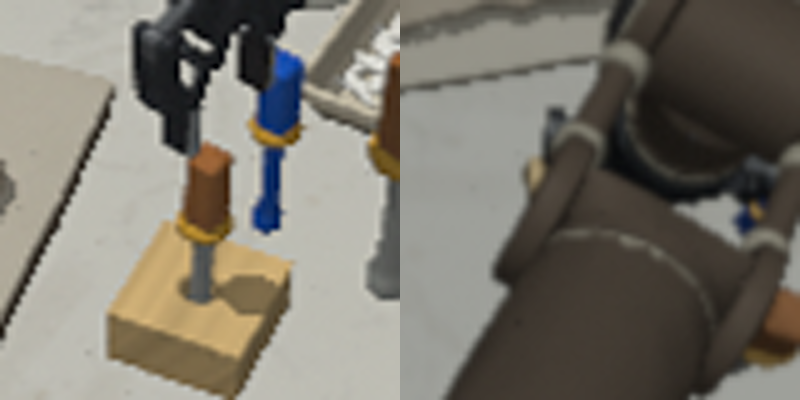

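```bash
python3 - <<'E'
from h import *
s=cam('scene');t=cam('top')
print('tube bias s',np.array([307.6,192.75])-proj(s,(.5101,.0264,.145)),'t',np.array([311.93,192.81])-proj(t,(.5101,.0264,.145)))
print('handle res s',np.array([351.33,121.33])-proj(s,(.5312,-.2542,.147)),'t',np.array([404.74,186.74])-proj(t,(.5312,-.2542,.147)))
for d in(.03,-.03): print('finger inner face',proj(s,(.5296+.174*d,-.2546+.985*d,.178)))
E
```

```text
tube bias s [-0.77447574 -0.84357696] t [-0.73226916 -0.4256229 ]
handle res s [-0.69565895 -0.52627407] t [-0.5449332  -0.51408823]
finger inner face [346.57794753 119.57704637]
finger inner face [359.71037796 107.99970136]
```

The scene crop shows the fingers straddling the brown handle (top at crop 210,158), and the residuals agree with the tube's. I descend and grip.

{"api": "arm_command", "payload": {"steps": [[-1.3,0.7,8,0,0,0,60],[0,0,15,0,0,0,60],[0,0,15,0,0,0,60],[0,0,15,0,0,0,60],[0,0,10,0,0,0,60],[0,0,5,0,0,0,60],[0,0,1,0,0,0,60],[0,0,0,0,0,0,60],[0,0,0,0,0,0,60],[0,0,0,0,0,0,60]]}}

```text
time: 14.73
position: [0.5309, -0.2541, 0.1246]
tcp_rot: [0.001, 0.087, 0.996, -0.0]
force: [0.1, 0.2, 0.2]
finger_gap: 0.06
grip_force: 0.0
```

{"api": "arm_command", "payload": {"steps": [[0,0,0,0,0,0,18],[0,0,0,0,0,0,18],[0,0,0,0,0,0,18],[0,0,0,0,0,0,18],[0,0,0,0,0,0,18],[0,0,0,0,0,0,18],[0,0,0,0,0,0,18],[0,0,0,0,0,0,18],[0,0,0,0,0,0,18],[0,0,0,0,0,0,18]], "newtons": 50}}

```text
time: 15.57
position: [0.5305, -0.254, 0.1242]
tcp_rot: [0.0, 0.087, 0.996, -0.0]
force: [-0.4, -0.4, 5.2]
finger_gap: 0.0215
grip_force: 49.3
```

```bash
python3 go.py .5312 -.2542 .125;  python3 -c "
from h import *
print(np.round(monitor.get_state()['wrist_torque'],3))"
```

```text
t 15.57 pos [ 0.5305 -0.254   0.1242] F [-0.38 -0.45  5.18] gap 0.0215 grip 49.3
tool y deg 80.05 z [ 8.e-04 -6.e-04 -1.e+00] move mm [-0.8 -0.1 -0.8]
[-0.064  0.143 -0.005]
```

{"api": "arm_command", "payload": {"steps": [[0,0,-5,0,0,0,18],[0,0,-10,0,0,0,18],[0,0,-15,0,0,0,18],[0,0,-20,0,0,0,18],[0,0,-30,0,0,0,18],[0,0,-30,0,0,0,18],[0,0,-30,0,0,0,18],[0,0,-20,0,0,0,18],[0,0,-12,0,0,0,18],[0,0,0,0,0,0,18]]}}

```text
time: 16.4
position: [0.5314, -0.2542, 0.2991]
tcp_rot: [0.003, 0.087, 0.996, -0.001]
force: [1.2, 0.3, -1.2]
finger_gap: 0.0215
grip_force: 49.4
```

{"api": "arm_command", "payload": {"steps": [[4,15,0,0,0,0,18],[8,30,0,0,0,0,18],[8,32,0,0,0,0,18],[8,32,0,0,0,0,18],[8,32,0,0,0,0,18],[8,32,0,0,0,0,18],[8,32,0,0,0,0,18],[8,30,0,0,0,0,18],[6,22,0,0,0,0,18],[3,12,0,0,0,0,18]]}}

```text
time: 17.23
position: [0.506, 0.0265, 0.2928]
tcp_rot: [-0.003, 0.085, 0.996, 0.001]
force: [-1.2, 0.7, -1.1]
finger_gap: 0.0214
grip_force: 49.5
```

{"api": "arm_command", "payload": {"steps": [[1.5,3,0,0,0,0,18],[0,0,0,0,0,0,18],[0,0,0,0,0,0,18],[0,0,0,0,0,0,18],[0,0,0,0,0,0,18],[0,0,0,0,0,0,18],[0,0,0,0,0,0,18],[0,0,0,0,0,0,18],[0,0,0,0,0,0,18],[0,0,0,0,0,0,18]]}}

```text
time: 18.07
position: [0.5077, 0.0263, 0.2956]
tcp_rot: [0.0, 0.087, 0.996, 0.0]
force: [-1.0, -0.8, -1.6]
finger_gap: 0.0213
grip_force: 49.5
```

```bash
python3 go.py .508 .0264 .278;  python3 - <<'E'
from h import *
s=cam('scene')
print(np.round(monitor.get_state()['wrist_torque'],3))
p=np.array(monitor.get_state()['position'])
print('pred foot ctr',proj(s,p-[0,0,.112]),'core top',proj(s,(.5089,.0264,.164)),'mouth',proj(s,(.5101,.0264,.145)))
cv2.imwrite('pics/a6.png',cv2.resize(s['img'][120:220,265:365],(500,500),interpolation=2))
E
```

```text
t 18.07 pos [0.5077 0.0263 0.2956] F [-0.98 -0.78 -1.6 ] gap 0.0213 grip 49.5
tool y deg 80.02 z [ 1.e-04  0.e+00 -1.e+00] move mm [-0.3  0.2 17.6]
[0.043 0.009 0.023]
pred foot ctr [309.02459625 184.10341413] core top [308.6923269  188.99381829] mouth [308.37447574 193.59357696]
```

View pics/a6.png

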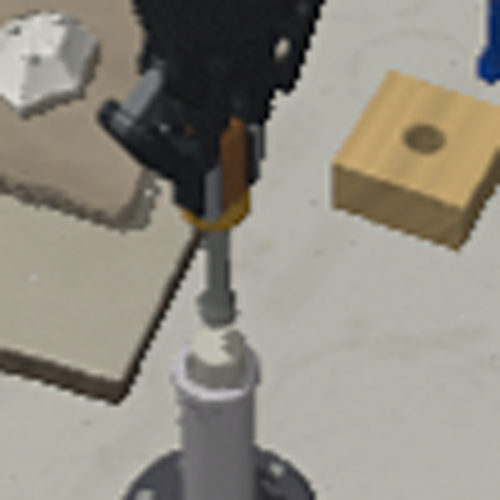

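The scene crop shows the rod foot at crop (217,305), centred above the core top (220,345), and the empty stand hole at (423,138). I descend.

{"api": "arm_command", "payload": {"steps": [[0,0,2,0,0,0,18],[0,0,3,0,0,0,18],[0,0,3,0,0,0,18],[0,0,3,0,0,0,18],[0,0,2,0,0,0,18],[0,0,2,0,0,0,18],[0,0,1,0,0,0,18],[0,0,0.5,0,0,0,18],[0,0,0.5,0,0,0,18],[0,0,0.5,0,0,0,18]]}}

```text
time: 18.95
position: [0.5078, 0.0264, 0.2782]
tcp_rot: [0.0, 0.087, 0.996, 0.0]
force: [-0.3, -0.4, -2.0]
finger_gap: 0.0213
grip_force: 49.5
```

{"api": "arm_command", "payload": {"steps": [[0,0,0.5,0,0,0,18],[0,0,0.5,0,0,0,18],[0,0,0.5,0,0,0,18],[0,0,0.5,0,0,0,18],[0,0,0.5,0,0,0,18],[0,0,0.5,0,0,0,18],[0,0,0.5,0,0,0,18],[0,0,0.5,0,0,0,18],[0,0,0.5,0,0,0,18],[0,0,0.5,0,0,0,18]]}}

```text
time: 19.78
position: [0.5078, 0.0265, 0.2731]
tcp_rot: [0.0, 0.087, 0.996, 0.0]
force: [0.4, -0.1, 0.1]
finger_gap: 0.0215
grip_force: 49.5
```

```bash
cat > f.py <<'E'
from h import *
s=monitor.get_state();print(round(s['time'],2),np.round(s['position'],4),'F',np.round(s['force'],2),'M',np.round(s['wrist_torque'],3),s['finger_gap'].__round__(4))
E
python3 f.py
```

```text
19.78 [0.5078 0.0265 0.2731] F [ 0.41 -0.06  0.14] M [ 0.012 -0.049 -0.045] 0.0215
```

{"api": "arm_command", "payload": {"steps": [[0,0,0.8,0,0,0,18],[0,0,0.8,0,0,0,18],[0,0,0.8,0,0,0,18],[0,0,0.8,0,0,0,18],[0,0,0.8,0,0,0,18],[0,0,0.8,0,0,0,18],[0,0,0.8,0,0,0,18],[0,0,0.8,0,0,0,18],[0,0,0.8,0,0,0,18],[0,0,0.8,0,0,0,18]]}}

```text
time: 20.62
position: [0.5077, 0.0264, 0.2651]
tcp_rot: [0.0, 0.087, 0.996, -0.0]
force: [0.5, 0.0, 0.5]
finger_gap: 0.0211
grip_force: 49.5
```

{"api": "arm_command", "payload": {"steps": [[0,0,0.8,0,0,0,18],[0,0,0.8,0,0,0,18],[0,0,0.8,0,0,0,18],[0,0,0.8,0,0,0,18],[0,0,0.8,0,0,0,18],[0,0,0.8,0,0,0,18],[0,0,0.8,0,0,0,18],[0,0,0.8,0,0,0,18],[0,0,0.8,0,0,0,18],[0,0,0.8,0,0,0,18]]}}

```text
time: 21.45
position: [0.5077, 0.0264, 0.257]
tcp_rot: [0.0, 0.087, 0.996, -0.0]
force: [-0.4, 0.7, 0.6]
finger_gap: 0.0214
grip_force: 49.5
```

```bash
python3 f.py
```

```text
21.45 [0.5077 0.0264 0.257 ] F [-0.4   0.69  0.65] M [ 0.068 -0.005 -0.016] 0.0214
```

{"api": "arm_command", "payload": {"steps": [[0,0,0.7,0,0,0,18],[0,0,0.7,0,0,0,18],[0,0,0.7,0,0,0,18],[0,0,0.7,0,0,0,18],[0,0,0.7,0,0,0,18],[0,0,0.7,0,0,0,18],[0,0,0.7,0,0,0,18],[0,0,0.7,0,0,0,18],[0,0,0.7,0,0,0,18],[0,0,0.7,0,0,0,18]]}}

```text
time: 22.28
position: [0.5077, 0.0264, 0.25]
tcp_rot: [-0.0, 0.087, 0.996, -0.0]
force: [0.2, -0.4, 0.8]
finger_gap: 0.0215
grip_force: 49.5
```

{"api": "arm_command", "payload": {"steps": [[0,0,0.7,0,0,0,18],[0,0,0.7,0,0,0,18],[0,0,0.7,0,0,0,18],[0,0,0.7,0,0,0,18],[0,0,0.7,0,0,0,18],[0,0,0.7,0,0,0,18],[0,0,0.7,0,0,0,18],[0,0,0.7,0,0,0,18],[0,0,0.7,0,0,0,18],[0,0,0.7,0,0,0,18]]}}

```text
time: 23.12
position: [0.5077, 0.0264, 0.243]
tcp_rot: [-0.0, 0.087, 0.996, 0.0]
force: [0.4, 0.5, 0.5]
finger_gap: 0.0217
grip_force: 49.5
```

```bash
python3 f.py
```

```text
23.12 [0.5077 0.0264 0.243 ] F [0.38 0.51 0.52] M [-0.021 -0.041 -0.011] 0.0217
```

{"api": "arm_command", "payload": {"steps": [[0,0,0.7,0,0,0,18],[0,0,0.7,0,0,0,18],[0,0,0.7,0,0,0,18],[0,0,0.7,0,0,0,18],[0,0,0.7,0,0,0,18],[0,0,0.7,0,0,0,18],[0,0,0.7,0,0,0,18],[0,0,0.7,0,0,0,18],[0,0,0.7,0,0,0,18],[0,0,0.7,0,0,0,18]]}}

```text
time: 23.95
position: [0.5077, 0.0264, 0.236]
tcp_rot: [-0.0, 0.087, 0.996, 0.0]
force: [0.1, 0.1, 0.7]
finger_gap: 0.0217
grip_force: 49.5
```

```bash
python3 f.py
```

```text
23.95 [0.5077 0.0264 0.236 ] F [0.07 0.06 0.7 ] M [ 0.013 -0.056 -0.008] 0.0217
```

{"api": "arm_command", "payload": {"steps": [[0,0,0.3,0,0,0,18],[0,0,0.3,0,0,0,18],[0,0,0.3,0,0,0,18],[0,0,0.3,0,0,0,18],[0,0,0.3,0,0,0,18],[0,0,0.3,0,0,0,18],[0,0,0,0,0,0,18],[0,0,0,0,0,0,18],[0,0,0,0,0,0,18],[0,0,0,0,0,0,18]]}}

```text
time: 24.78
position: [0.5076, 0.0264, 0.2342]
tcp_rot: [-0.0, 0.087, 0.996, 0.0]
force: [-0.3, -0.7, 0.5]
finger_gap: 0.0215
grip_force: 49.5
```

```bash
python3 f.py
```

```text
24.78 [0.5076 0.0264 0.2342] F [-0.26 -0.73  0.51] M [ 0.014 -0.052  0.031] 0.0215
```

{"api": "arm_command", "payload": {"steps": [[0,0,0.2,0,0,0,18],[0,0,0.2,0,0,0,18],[0,0,0.2,0,0,0,18],[0,0,0.2,0,0,0,18],[0,0,0.2,0,0,0,18],[0,0,0.2,0,0,0,18],[0,0,0.2,0,0,0,18],[0,0,0.2,0,0,0,18],[0,0,0.1,0,0,0,18],[0,0,0.1,0,0,0,18]]}}

```text
time: 25.62
position: [0.5078, 0.0264, 0.233]
tcp_rot: [0.0, 0.087, 0.996, -0.0]
force: [-1.1, 0.1, 4.2]
finger_gap: 0.0214
grip_force: 49.9
```

{"api": "arm_command", "payload": {"steps": [[0,0,0.2,0,0,0,18],[0,0,0.2,0,0,0,18],[0,0,0.2,0,0,0,18],[0,0,0.2,0,0,0,18],[0,0,0,0,0,0,18],[0,0,0,0,0,0,18],[0,0,0,0,0,0,18],[0,0,0,0,0,0,18],[0,0,0,0,0,0,18],[0,0,0,0,0,0,18]]}}

```text
time: 26.45
position: [0.5078, 0.0264, 0.2318]
tcp_rot: [0.0, 0.087, 0.996, -0.0]
force: [-0.4, 0.1, 5.3]
finger_gap: 0.0211
grip_force: 50.0
```

{"api": "arm_command", "payload": {"steps": [[0,0,0.2,0,0,0,18],[0,0,0.2,0,0,0,18],[0,0,0.2,0,0,0,18],[0,0,0.2,0,0,0,18],[0,0,0.2,0,0,0,18],[0,0,0.2,0,0,0,18],[0,0,0.2,0,0,0,18],[0,0,0.1,0,0,0,18],[0,0,0,0,0,0,18],[0,0,0,0,0,0,18]]}}

```text
time: 27.28
position: [0.5077, 0.0265, 0.2302]
tcp_rot: [0.0, 0.087, 0.996, 0.0]
force: [-0.7, 0.5, 5.1]
finger_gap: 0.0215
grip_force: 50.0
```

{"api": "arm_command", "payload": {"steps": [[0,0,0.2,0,0,0,18],[0,0,0.2,0,0,0,18],[0,0,0.2,0,0,0,18],[0,0,0.2,0,0,0,18],[0,0,0.2,0,0,0,18],[0,0,0.2,0,0,0,18],[0,0,0.2,0,0,0,18],[0,0,0.2,0,0,0,18],[0,0,0,0,0,0,18],[0,0,0,0,0,0,18]]}}

```text
time: 28.12
position: [0.5077, 0.0264, 0.2286]
tcp_rot: [0.0, 0.087, 0.996, 0.0]
force: [0.2, -0.8, 4.7]
finger_gap: 0.0212
grip_force: 50.0
```

{"api": "arm_command", "payload": {"steps": [[0,0,0.2,0,0,0,18],[0,0,0.2,0,0,0,18],[0,0,0.2,0,0,0,18],[0,0,0.2,0,0,0,18],[0,0,0.2,0,0,0,18],[0,0,0.2,0,0,0,18],[0,0,0.2,0,0,0,18],[0,0,0.2,0,0,0,18],[0,0,0,0,0,0,18],[0,0,0,0,0,0,18]]}}

```text
time: 28.95
position: [0.5077, 0.0264, 0.227]
tcp_rot: [0.0, 0.087, 0.996, 0.0]
force: [-0.2, 0.2, 5.1]
finger_gap: 0.0217
grip_force: 50.0
```

{"api": "arm_command", "payload": {"steps": [[0,0,0.2,0,0,0,18],[0,0,0.2,0,0,0,18],[0,0,0.2,0,0,0,18],[0,0,0.2,0,0,0,18],[0,0,0.2,0,0,0,18],[0,0,0.2,0,0,0,18],[0,0,0.2,0,0,0,18],[0,0,0.2,0,0,0,18],[0,0,0,0,0,0,18],[0,0,0,0,0,0,18]]}}

```text
time: 29.78
position: [0.5077, 0.0265, 0.2254]
tcp_rot: [0.0, 0.087, 0.996, 0.0]
force: [0.0, 0.2, 4.2]
finger_gap: 0.0215
grip_force: 50.1
```

{"api": "arm_command", "payload": {"steps": [[0,0,0.2,0,0,0,18],[0,0,0.2,0,0,0,18],[0,0,0.2,0,0,0,18],[0,0,0.2,0,0,0,18],[0,0,0.2,0,0,0,18],[0,0,0.2,0,0,0,18],[0,0,0.2,0,0,0,18],[0,0,0.2,0,0,0,18],[0,0,0,0,0,0,18],[0,0,0,0,0,0,18]]}}

```text
time: 30.62
position: [0.5077, 0.0264, 0.2238]
tcp_rot: [0.0, 0.087, 0.996, 0.0]
force: [-0.1, 0.4, 4.7]
finger_gap: 0.0212
grip_force: 50.1
```

{"api": "arm_command", "payload": {"steps": [[0,0,0.2,0,0,0,18],[0,0,0.2,0,0,0,18],[0,0,0.2,0,0,0,18],[0,0,0.2,0,0,0,18],[0,0,0.2,0,0,0,18],[0,0,0.2,0,0,0,18],[0,0,0.2,0,0,0,18],[0,0,0.2,0,0,0,18],[0,0,0,0,0,0,18],[0,0,0,0,0,0,18]]}}

```text
time: 31.45
position: [0.5077, 0.0264, 0.2222]
tcp_rot: [0.0, 0.087, 0.996, -0.0]
force: [-0.2, -0.5, 5.0]
finger_gap: 0.0216
grip_force: 50.1
```

{"api": "arm_command", "payload": {"steps": [[0,0,0.2,0,0,0,18],[0,0,0.2,0,0,0,18],[0,0,0.2,0,0,0,18],[0,0,0.2,0,0,0,18],[0,0,0.2,0,0,0,18],[0,0,0.2,0,0,0,18],[0,0,0.2,0,0,0,18],[0,0,0.1,0,0,0,18],[0,0,0,0,0,0,18],[0,0,0,0,0,0,18]]}}

```text
time: 32.28
position: [0.5077, 0.0264, 0.2207]
tcp_rot: [0.0, 0.087, 0.996, -0.0]
force: [-0.3, -0.1, 5.3]
finger_gap: 0.0216
grip_force: 50.1
```

{"api": "arm_command", "payload": {"steps": [[0,0,0.2,0,0,0,18],[0,0,0.2,0,0,0,18],[0,0,0.2,0,0,0,18],[0,0,0.2,0,0,0,18],[0,0,0.2,0,0,0,18],[0,0,0.2,0,0,0,18],[0,0,0.2,0,0,0,18],[0,0,0.1,0,0,0,18],[0,0,0,0,0,0,18],[0,0,0,0,0,0,18]]}}

```text
time: 33.12
position: [0.5077, 0.0264, 0.2192]
tcp_rot: [0.0, 0.087, 0.996, -0.0]
force: [-0.7, -0.0, 6.4]
finger_gap: 0.0214
grip_force: 50.1
```

{"api": "arm_command", "payload": {"steps": [[0,0,0.2,0,0,0,18],[0,0,0.2,0,0,0,18],[0,0,0.2,0,0,0,18],[0,0,0.2,0,0,0,18],[0,0,0.2,0,0,0,18],[0,0,0.2,0,0,0,18],[0,0,0.1,0,0,0,18],[0,0,0,0,0,0,18],[0,0,0,0,0,0,18],[0,0,0,0,0,0,18]]}}

```text
time: 33.95
position: [0.5077, 0.0264, 0.2179]
tcp_rot: [0.0, 0.087, 0.996, -0.0]
force: [-0.6, 0.5, 4.4]
finger_gap: 0.0214
grip_force: 50.1
```

{"api": "arm_command", "payload": {"steps": [[0,0,0.2,0,0,0,18],[0,0,0.2,0,0,0,18],[0,0,0.2,0,0,0,18],[0,0,0.2,0,0,0,18],[0,0,0.2,0,0,0,18],[0,0,0.2,0,0,0,18],[0,0,0.2,0,0,0,18],[0,0,0.1,0,0,0,18],[0,0,0,0,0,0,18],[0,0,0,0,0,0,18]]}}

```text
time: 34.78
position: [0.5076, 0.0265, 0.2163]
tcp_rot: [-0.0, 0.087, 0.996, 0.0]
force: [1.0, -0.1, 3.1]
finger_gap: 0.0214
grip_force: 49.9
```

{"api": "arm_command", "payload": {"steps": [[0,0,0.2,0,0,0,18],[0,0,0.2,0,0,0,18],[0,0,0.2,0,0,0,18],[0,0,0.2,0,0,0,18],[0,0,0.2,0,0,0,18],[0,0,0.2,0,0,0,18],[0,0,0.2,0,0,0,18],[0,0,0.2,0,0,0,18],[0,0,0,0,0,0,18],[0,0,0,0,0,0,18]]}}

```text
time: 35.62
position: [0.5076, 0.0265, 0.2147]
tcp_rot: [-0.0, 0.087, 0.996, 0.0]
force: [0.4, 0.2, 3.8]
finger_gap: 0.0215
grip_force: 49.9
```

{"api": "arm_command", "payload": {"steps": [[0,0,0.2,0,0,0,18],[0,0,0.2,0,0,0,18],[0,0,0.2,0,0,0,18],[0,0,0.2,0,0,0,18],[0,0,0.2,0,0,0,18],[0,0,0.2,0,0,0,18],[0,0,0.2,0,0,0,18],[0,0,0.2,0,0,0,18],[0,0,0,0,0,0,18],[0,0,0,0,0,0,18]]}}

```text
time: 36.45
position: [0.508, 0.0264, 0.2145]
tcp_rot: [0.0, 0.087, 0.996, -0.0]
force: [-1.0, 0.0, 8.1]
finger_gap: 0.0218
grip_force: 50.6
```

{"api": "arm_command", "payload": {"steps": [[0,0,0.2,0,0,0,18],[0,0,0.2,0,0,0,18],[0,0,0.2,0,0,0,18],[0,0,0.2,0,0,0,18],[0,0,0.2,0,0,0,18],[0,0,0.2,0,0,0,18],[0,0,0,0,0,0,18],[0,0,0,0,0,0,18],[0,0,0,0,0,0,18],[0,0,0,0,0,0,18]]}}

```text
time: 37.28
position: [0.5083, 0.0263, 0.2145]
tcp_rot: [0.001, 0.087, 0.996, -0.0]
force: [-2.6, -0.1, 13.9]
finger_gap: 0.0218
grip_force: 51.2
```

{"api": "arm_command", "payload": {"steps": [[0,0,0.2,0,0,0,18],[0,0,0.2,0,0,0,18],[0,0,0.2,0,0,0,18],[0,0,0.2,0,0,0,18],[0,0,0.2,0,0,0,18],[0,0,0,0,0,0,18],[0,0,0,0,0,0,18],[0,0,0,0,0,0,18],[0,0,0,0,0,0,18],[0,0,0,0,0,0,18]]}}

```text
time: 38.12
position: [0.5085, 0.0263, 0.2144]
tcp_rot: [0.001, 0.087, 0.996, -0.0]
force: [-4.1, 1.0, 17.4]
finger_gap: 0.0212
grip_force: 51.8
```

{"api": "arm_command", "payload": {"steps": [[0,0,0,0,0,0,18],[0,0,0,0,0,0,18],[0,0,0,0,0,0,18],[0,0,0,0,0,0,18],[0,0,0,0,0,0,18],[0,0,0,0,0,0,18],[0,0,0,0,0,0,18],[0,0,0,0,0,0,18],[0,0,0,0,0,0,18],[0,0,0,0,0,0,18]]}}

```text
time: 38.95
position: [0.5085, 0.0263, 0.2144]
tcp_rot: [0.001, 0.087, 0.996, -0.0]
force: [-3.5, 0.7, 18.0]
finger_gap: 0.0212
grip_force: 51.8
```

```bash
python3 go.py .5077 .0264 .296; python3 f.py
```

```text
t 38.95 pos [0.5085 0.0263 0.2144] F [-3.49  0.68 17.99] gap 0.0212 grip 51.8
tool y deg 80.05 z [ 1.5e-03 -4.0e-04 -1.0e+00] move mm [  0.7  -0.1 -81.6]
38.95 [0.5085 0.0263 0.2144] F [-3.49  0.68 17.99] M [-0.066  1.052  0.042] 0.0212
```

{"api": "arm_command", "payload": {"steps": [[0,0,-2,0,0,0,18],[0,0,-4,0,0,0,18],[0,0,-10,0,0,0,18],[0,0,-15,0,0,0,18],[0,0,-20,0,0,0,18],[0,0,-20,0,0,0,18],[0,0,-10,0,0,0,18],[0,0,-4,0,0,0,18],[0,0,0,0,0,0,18],[0,0,0,0,0,0,18]]}}

```text
time: 39.78
position: [0.507, 0.0265, 0.295]
tcp_rot: [-0.001, 0.087, 0.996, -0.0]
force: [-0.6, 0.0, -1.4]
finger_gap: 0.0218
grip_force: 49.4
```

{"api": "arm_command", "payload": {"steps": [[-4,-15,0,0,0,0,18],[-8,-30,0,0,0,0,18],[-8,-32,0,0,0,0,18],[-8,-32,0,0,0,0,18],[-8,-32,0,0,0,0,18],[-8,-32,0,0,0,0,18],[-8,-32,0,0,0,0,18],[-8,-30,0,0,0,0,18],[-6,-22,0,0,0,0,18],[-4,-15,0,0,0,0,18]]}}

```text
time: 40.62
position: [0.5286, -0.2556, 0.2938]
tcp_rot: [-0.002, 0.088, 0.996, 0.0]
force: [-0.6, -0.1, -1.1]
finger_gap: 0.0213
grip_force: 49.4
```

{"api": "arm_command", "payload": {"steps": [[0,0,20,0,0,0,18],[0,0,30,0,0,0,18],[0,0,30,0,0,0,18],[0,0,20,0,0,0,18],[0,0,10,0,0,0,18],[0,0,0,0,0,0,18],[0,0,0,0,0,0,18],[0,0,0,0,0,0,18],[0,0,0,0,0,0,18],[0,0,0,0,0,0,18]]}}

```text
time: 41.45
position: [0.5307, -0.2541, 0.188]
tcp_rot: [0.002, 0.087, 0.996, -0.001]
force: [0.0, 0.0, -0.8]
finger_gap: 0.0215
grip_force: 49.4
```

```bash
python3 go.py .5308 -.2541 .160; python3 f.py;python3 - <<'E'
from h import *
s=cam('scene')
p=np.array(monitor.get_state()['position'])
a=cv2.resize(s['img'][90:170,310:390],(400,400),interpolation=2);b=cv2.resize(s['img'][160:240,270:350],(400,400),interpolation=2)
cv2.imwrite('pics/a7.png',np.hstack([a,b])); print('pred foot',proj(s,p-[0,0,.112]),'hole',proj(s,(.5305,-.254,.04)))
E
```

```text
t 41.45 pos [ 0.5307 -0.2541  0.188 ] F [ 0.01  0.01 -0.76] gap 0.0215 grip 49.4
tool y deg 80.05 z [ 0.003  -0.0017 -1.    ] move mm [ 0.   0.1 28. ]
41.45 [ 0.5307 -0.2541  0.188 ] F [ 0.01  0.01 -0.76] M [-0.056  0.002  0.042] 0.0215
pred foot [350.90776838 139.89935709] hole [350.28005304 148.38854809]
```

View pics/a7.png

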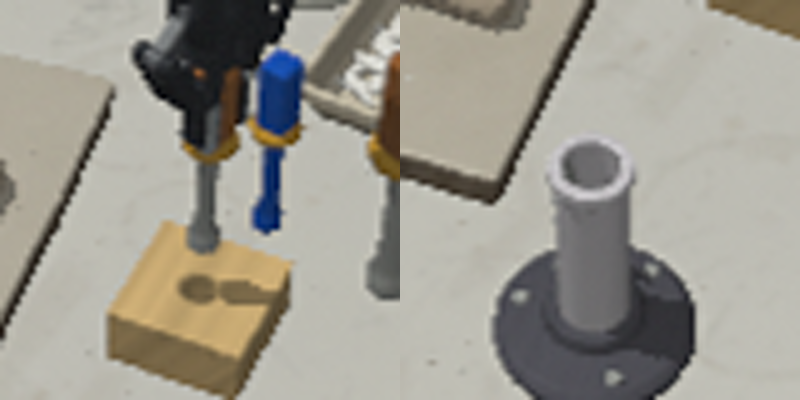

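The foot at crop (205,240) is directly above the hole at (198,288), and the cores are out of sight down the tube. I lower the rod.

{"api": "arm_command", "payload": {"steps": [[0,0,8,0,0,0,18],[0,0,10,0,0,0,18],[0,0,8,0,0,0,18],[0,0,4,0,0,0,18],[0,0,2,0,0,0,18],[0,0,2,0,0,0,18],[0,0,2,0,0,0,18],[0,0,2,0,0,0,18],[0,0,2,0,0,0,18],[0,0,2,0,0,0,18]]}}

```text
time: 42.33
position: [0.5298, -0.2537, 0.1441]
tcp_rot: [0.0, 0.087, 0.996, -0.0]
force: [-0.2, 0.3, -1.4]
finger_gap: 0.0214
grip_force: 49.4
```

```bash
python3 go.py .5305 -.254 .1245; python3 f.py
```

```text
t 42.33 pos [ 0.5298 -0.2537  0.1441] F [-0.2   0.28 -1.41] gap 0.0214 grip 49.4
tool y deg 80.04 z [ 5.e-04 -3.e-04 -1.e+00] move mm [-0.7 -0.2 19.6]
42.33 [ 0.5298 -0.2537  0.1441] F [-0.2   0.28 -1.41] M [0.009 0.046 0.082] 0.0214
```

In the hole with no contact force. I continue to just above the bottom and release.

{"api": "arm_command", "payload": {"steps": [[-0.6,-0.2,2,0,0,0,18],[0,0,2.5,0,0,0,18],[0,0,2.5,0,0,0,18],[0,0,2.5,0,0,0,18],[0,0,2.5,0,0,0,18],[0,0,2.5,0,0,0,18],[0,0,2,0,0,0,18],[0,0,1.5,0,0,0,18],[0,0,0.5,0,0,0,18],[0,0,0,0,0,0,18]]}}

```text
time: 43.17
position: [0.5301, -0.2538, 0.1253]
tcp_rot: [-0.0, 0.087, 0.996, 0.0]
force: [0.3, 0.3, -1.1]
finger_gap: 0.0215
grip_force: 49.4
```

```bash
python3 go.py .5305 -.254 .1245; python3 f.py
```

```text
t 43.17 pos [ 0.5301 -0.2538  0.1253] F [ 0.29  0.28 -1.11] gap 0.0215 grip 49.4
tool y deg 80.04 z [-3.e-04  1.e-04 -1.e+00] move mm [-0.5 -0.1  0.8]
43.17 [ 0.5301 -0.2538  0.1253] F [ 0.29  0.28 -1.11] M [0.044 0.022 0.023] 0.0215
```

{"api": "arm_command", "payload": {"steps": [[-0.3,0,0.5,0,0,0,18],[0,0,0.3,0,0,0,18],[0,0,0,0,0,0,18],[0,0,0,0,0,0,18],[0,0,0,0,0,0,26],[0,0,0,0,0,0,32],[0,0,0,0,0,0,45],[0,0,0,0,0,0,60],[0,0,0,0,0,0,60],[0,0,0,0,0,0,60]]}}

```text
time: 44.0
position: [0.5305, -0.254, 0.1248]
tcp_rot: [0.0, 0.087, 0.996, -0.0]
force: [-0.5, -0.4, -0.3]
finger_gap: 0.0601
grip_force: 0.0
```

{"api": "arm_command", "payload": {"steps": [[0,0,0,0,0,0,60],[0,0,0,0,0,0,60],[0,0,-5,0,0,0,60],[0,0,-15,0,0,0,60],[0,0,-25,0,0,0,60],[0,0,-30,0,0,0,60],[0,0,-30,0,0,0,60],[0,0,-15,0,0,0,60],[0,0,0,0,0,0,60],[0,0,0,0,0,0,60]]}}

```text
time: 44.83
position: [0.531, -0.2542, 0.2461]
tcp_rot: [0.001, 0.087, 0.996, -0.001]
force: [-0.6, 0.2, -0.8]
finger_gap: 0.0601
grip_force: 0.0
```

```bash
python3 f.py; python3 - <<'E'
from m import *
S=avg('scene',2)
def lighttop(im):
    h=cv2.cvtColor(im,cv2.COLOR_BGR2HSV).astype(int); o=(h[...,0]<18)&(h[...,1]>120); v=h[...,2]; t=np.percentile(v[o],90)*.82; return o&(v>t)
cn,f,im=seg(S,(342,116,16,16),lighttop); print('handle top now',f(cv2.minAreaRect(cn)[0]),'before 351.33 121.33')
def br(c):
    h=cv2.cvtColor(c['img'],cv2.COLOR_BGR2HSV)[100:170,325:362].astype(int)
    m=((h[...,0]<16)&(h[...,1]>140)).astype(np.uint8); n,l,st,ce=cv2.connectedComponentsWithStats(m); i=1+st[1:,4].argmax(); return st[i]+[325,100,0,0,0],ce[i]+[325,100]
print('handle blob now',br(S),'before',br({'img':cv2.imread('pics/scene0.png')}))
E
```

```text
44.83 [ 0.531  -0.2542  0.2461] F [-0.62  0.21 -0.77] M [ 0.001  0.033 -0.03 ] 0.0601
handle top now [351.13419151 121.38051558] before 351.33 121.33
handle blob now (array([347, 119,   9,  17, 115]), array([351.12173913, 127.28695652])) before (array([347, 119,   9,  17, 118]), array([351.28813559, 127.34745763]))
```

The rod is back in its stand at the same pixels as at the start. I hand the job in.

```bash
python3 -c "
from rig import r; print(r.finish_job())"
```

```text
the job is handed in; nothing more can be done
None
```

The job is handed in at about 45 s; no verdict came back. By force and position readings, both cores are packed on the floor with a steady push of about 19.5 N, highest reading about the same, and the rod is upright in its stand.

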